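# Lay the sample tube in its display stand and snap the keeper cap home

### The arm

A 7-joint arm with a two-finger parallel gripper is mounted at the origin on the work surface. World frame = base frame: x ahead of the robot, y to its left, z up, the work surface at z = 0. Lengths are in m, angles in rad, forces in N, time in s.
With the tool pointing down it reaches from about 0.425 to 0.875 m from the base axis. Payload 8.4 kg.
Tool frame: the origin (TCP) lies on the centre line of the jaws, within the pads' length; the fingertips stand 25 mm ahead of it and the grasp point (between the pads) lies 6 mm ahead of it; z points along the fingers, y is the direction in which the jaws open and shut (so a half turn about z gives the same grasp; the last joint's range is limited). The gripper opens to 87 mm and grips with 3 to 60 N. Pads are 19 mm wide; open, the fingers measure 117 mm over their backs; the gripper's body (75 mm by 190 mm) begins 51 mm behind the grasp point.
Start: joints at [-1.388, 0.333, 0.04, 1.465, -0.013, 1.343, -0.059], TCP at [0.181, 0.624, 0.248] pointing down, gripper open.
Joint ranges: [-2.58, 2.58], [-0.38, 2.09], [-1.3, 1.39], [0.25, 2.4], [-1.5, 4.64], [0.08, 2.09], [-2.65, 2.65]. Speed limits (rad/s): [2.22, 2.22, 2.79, 2.79, 3.14, 3.14, 3.14].

### API

Orientations are given as a rotation vector (axis times angle).
In Python, from rig import bot, hand, cams gives the robot as it stands. Calls block until the motion is done:
- bot.move_pose(position, orientation): joint-space move of the TCP to a pose.
- bot.movel(position, speed=0.15, attitude=None): straight line of the TCP; attitude=None keeps the orientation; speed is the mean speed in m/s.
- bot.movej(angles): joint-space move.
- hand.command_gripper(opening, force=None): finger opening in m; force is the grip in N (None keeps the last); returns when the fingers have stopped.
- bot.hold(seconds).
- bot.ik(position, orientation): joint angles nearest the present ones, or None.
- bot.observe(): the state.
- cams.get_image(name): name is "scene" or "top"; returns a dict with "color" (420x560x3 uint8, red, green, blue), "K" (3x3 intrinsics, pixels), "distortion" ([k1, k2, p1, p2, k3] as OpenCV has them; the pictures are not rectified), "R" (3x3) and "t" (3): a world point X has camera coordinates R X + t. Camera axes: x right, y down, z forward; pixel columns grow to the right and rows downward; lengths in m; the calibration is good to about 2 mm. A picture is of the moment at which its call begins. There is no depth.
A pose or a line that the arm cannot do raises bot.MotionError and nothing moves.
- bot.hand_in(): hands the job in, once; it reports no verdict.
The state is a dict: "t": time; "joint_positions": joint angles; "qvel": joint speeds; "tau": joint torques, N m; "ee_pos": TCP position; "eef_rot": TCP orientation; "contact_force": force on the tool from outside, world axes, zero at the start; "torque": the same for the moment, N m; "finger_gap": finger opening in m.
Only numpy, scipy, OpenCV 4.12 (cv2) and the standard library are available. Lean on these libraries where they do the work, as an engineer would, in place of code of your own. Each camera call takes 0.05 s, during which the arm holds its last target.

### The job

Lay the upright sample tube on its side in the display stand, centred across the two V rests, and let go of it. Then set the keeper cap on the stand's stud and press it down through the click until it is fully home, with its brim over the tube, and finish still holding the cap and pressing it firmly down on the stud (do not let go). Leave everything else on the counter where it is.

Things in the scene. Friction and masses are not known exactly. Their poses are not given: they have to be found in the camera images.
- tube_center (a point): sample tube: round sealed tube of dark green glass with an aluminium screw cap, 35 mm in diameter over its whole length, 150 mm long, about 0.14 kg; at the start it stands upright on the table. The point is its centre, half-way along; z runs along the tube towards the screw cap
- cap_grip (a point): keeper cap, dark steel, about 0.12 kg, round about z (yaw does not matter), standing on its skirt on the table, 73 mm high. On top a plain round knob, 30 mm in diameter, 38 mm high, on a flat brim 76 mm across, 5 mm thick. The point is on the axis in the knob, 59 mm above the skirt's lower edge, 24 mm above the brim's upper face, 14 mm below the knob's top; z up
- cap_foot (a point): keeper cap: centre of the skirt's lower edge. The hollow skirt below the brim is 34 mm across, 30 mm deep inside; its mouth is 19 mm wide (an inward lip 4 mm high), 26 mm wide above the lip, closed at its upper end by the brim
- cradle_mid (a point): display stand, fixed: wooden plank 150 by 220 mm, 20 mm thick, with two V rests 100 mm apart along y, each 14 mm long, reaching up to about 50 mm above the table and 25 mm to either side. The point is 55 mm above the table, midway between the rests: the tube's centre when it lies in the rests along y (either way round). x is across the tube, z up
- stud_top (a point): steel snap stud of the stand: centre of its top, 77 mm above the table, at x -50 mm, y -30 mm from cradle_mid (same axes). 16 mm thick, the tip tapers to 9 mm over 13 mm. The cap's skirt goes over it; the cap is home when the inside of its brim rests on this top: cap_grip is then 29 mm straight above this point, and the brim reaches over the tube, about 4 mm clear of it
- stud_noses (a point): the stud's four sprung noses, 24 mm over all: the point is on the axis at their height, 20 mm below the stud's top. The cap's lip meets them when the cap is about 15 mm above home; the resistance rises to roughly 10 N, then drops away as the noses snap in behind the lip and help the cap down the last few mm
- cup_mid (a point): bystander, to be left alone: small steel tasting cup, 72 mm across, 75 mm high; the point is its middle
- bowl_mid (a point): bystander, to be left alone: white ceramic bowl, 120 mm across, 45 mm high; the point is its middle
- cork_a_mid (a point): bystander, to be left alone: bottle cork lying down, 23 mm thick, 45 mm long; the point is its middle
- cork_b_mid (a point): bystander, to be left alone: bottle cork lying down, 23 mm thick, 45 mm long; the point is its middle
- tag_mid (a point): bystander, to be left alone: blank price tag: dark plate 80 mm wide in a wooden foot, 73 mm high in all; the point is its middle
- opener_mid (a point): bystander, to be left alone: folding bottle opener lying down, 115 mm long, 14 mm high; the point is its middle
- coaster_mid (a point): bystander, to be left alone: round cork coaster, 92 mm across, 8 mm high; the point is its middle
Things that resemble listed ones, but are neither listed nor needed, are in the scene too. What is shaped like the part that bears cap_grip but green or orange is not meant.

How it is judged:
On the way, in this order (a step that is already met when the one before it is completed fails the run):
1. the tube lies in both V rests, let go of (x of tube_center in the frame of cradle_mid between -0.005 and 0.005 m and y of tube_center in the frame of cradle_mid between -0.018 and 0.018 m and z of tube_center in the frame of cradle_mid between -0.004 and 0.004 m and angle between the z axis of tube_center and the y axis of cradle_mid, either way round below 0.08 rad and contact force between the fingers and tube below 0.05 N and linear speed of tube below 0.02 m/s), for 0.3 s.
2. the cap has snapped fully home on the stud (z of cap_grip in the frame of stud_top below 0.0315 m and horizontal distance between cap_grip and stud_top below 0.005 m and angle between cap_grip's own z axis and vertical below 0.08 rad), for 0.2 s.
At the end, for the whole second after the job is handed in: Tube untouched, at rest in the rests (5 mm across, 18 mm along, 4 mm in height, axis within 0.08 rad); cap home (within 2.5 mm of bottomed, 5 mm of the stud axis, tilt under 0.08 rad), fingers still bearing on it (over 3 N) and pressing it on the stud with over 5 N (all of step 1 and all of step 2 and contact force between cap and stand above 5 N and contact force between the fingers and cap above 3 N); the arm keeps its last pose, push and grip.
It fails at once if a bystander is moved by more than 40 mm (distance of any of cup_mid, bowl_mid, cork_a_mid, cork_b_mid, tag_mid, opener_mid, coaster_mid from where it was at the start of the episode above 0.04 m).
It also fails if it takes over 72 s, if anything falls off the work surface, if the arm or the gripper's body presses on something with over 40 N, if the wrist force passes 120 N, or if a joint passes its speed limit or range.

## Working session

There is one attempt and no reset: what is moved stays moved. The work goes in short steps, each a Python script; the robot and the scene stay as the last script left them, time stands still between calls to the robot, and variables do not carry over. Pictures are saved under pics/ and viewed, and the job is handed in when it is done.

```bash
ls; mkdir -p pics; python3 - <<'E'
from rig import bot,hand,cams
import cv2,pickle
for n in("scene","top"):
    d=cams.get_image(n); pickle.dump(d,open(f"pics/{n}0.pkl","wb"))
    cv2.imwrite(f"pics/{n}0.png",cv2.resize(d["color"][:,:,::-1],(800,600),interpolation=cv2.INTER_CUBIC))
    print(n,d["K"].round(1).tolist(),d["distortion"],d["R"].round(3).tolist(),d["t"])
s=bot.observe();print({k:s[k] for k in("t","ee_pos","eef_rot","contact_force","finger_gap")})
E
```

```text
pics
scene [[502.8, 0.0, 283.3], [0.0, 502.8, 209.2], [0.0, 0.0, 1.0]] [-0.13063713  0.          0.          0.          0.        ] [[0.726, 0.688, 0.002], [0.54, -0.568, -0.621], [-0.426, 0.452, -0.784]] [-0.44753284 -0.26361867  1.67891444]
top [[532.6, 0.0, 279.1], [0.0, 532.6, 214.7], [0.0, 0.0, 1.0]] [0.06760923 0.         0.         0.         0.        ] [[-0.007, -1.0, -0.003], [-0.996, 0.007, -0.09], [0.09, 0.003, -0.996]] [0.01000936 0.57922532 1.29988094]
{'t': 0.1, 'ee_pos': array([0.18069046, 0.62395209, 0.2467125 ]), 'eef_rot': array([-4.41268274e-01, -3.11034938e+00,  2.41707893e-03]), 'contact_force': array([-0.3973291 ,  0.02410045, -0.64769268]), 'finger_gap': 0.08681718385600252}
```

View pics/scene0.png

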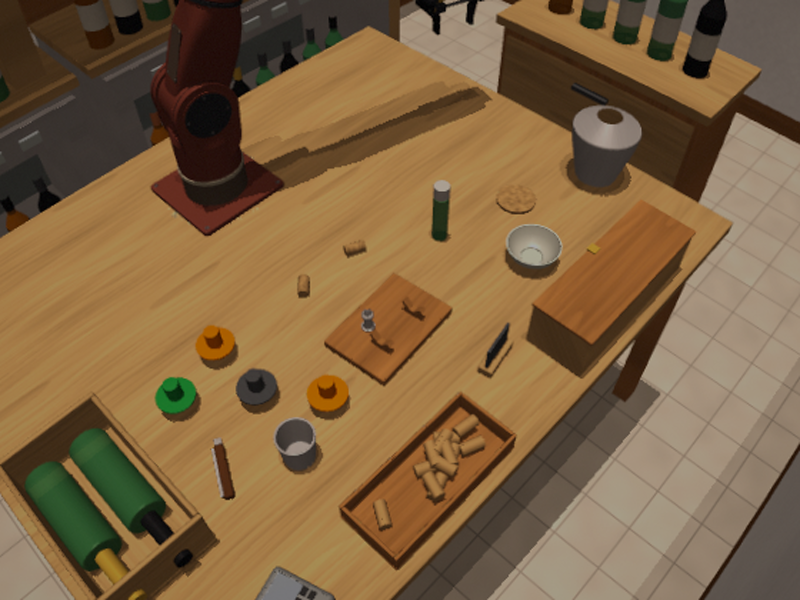

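View pics/top0.png

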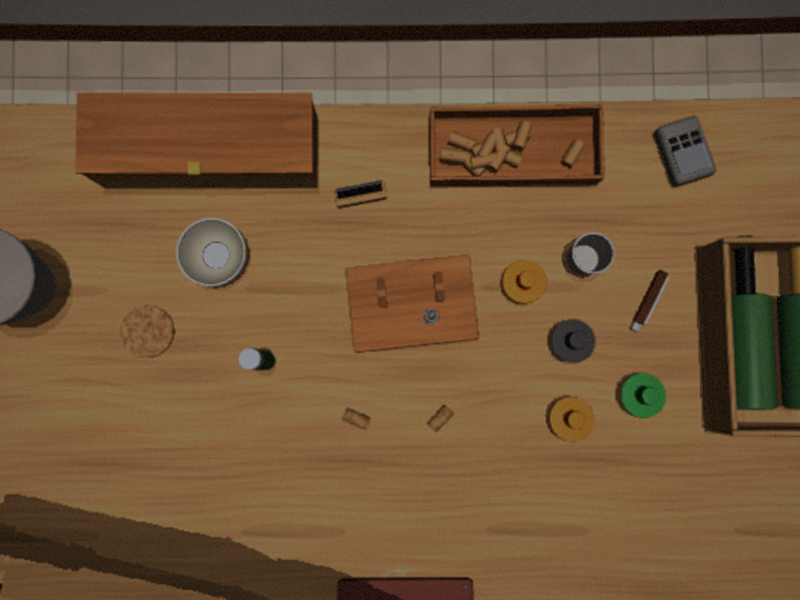

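Both pictures show the whole counter. Things that could be mistaken for the targets, by pixel in the 800×600 top view:
- **Cap:** the dark cap is at (573,341). The orange ones at (525,282) and (572,418) and the green one at (643,395) are ruled out by the description, so I choose the dark one.
- **Tube:** it stands upright at (255,360). The large green bottles in the crate at (757,350) and (795,350) are too big to be it.

Next I check these in close crops.

```bash
cat > h.py <<'E'
import numpy as np,cv2
from scipy.optimize import least_squares
def ray(d,uv):
    p=cv2.undistortPoints(np.array([[uv]],float),d["K"],d["distortion"])[0,0]
    R=np.array(d["R"]);t=np.array(d["t"]); return -R.T@t, R.T@np.array([p[0],p[1],1.])
def onz(d,uv,z):
    c,r=ray(d,uv); return c+r*(z-c[2])/r[2]
def proj(d,X):
    return cv2.projectPoints(np.atleast_2d(np.array(X,float)),cv2.Rodrigues(np.array(d["R"]))[0],np.array(d["t"],float),d["K"],d["distortion"])[0][:,0]
def crop(d,u,v,w,h,s,fn,pts=None):
    im=d["color"][v:v+h,u:u+w,::-1].copy(); im=cv2.resize(im,None,fx=s,fy=s,interpolation=cv2.INTER_CUBIC)
    im=cv2.convertScaleAbs(im,alpha=1.5,beta=10)
    if pts is not None:
        for p in pts: cv2.circle(im,(int((p[0]-u+.5)*s),int((p[1]-v+.5)*s)),2,(0,0,255),-1)
    cv2.imwrite(fn,im)
E
python3 - <<'E'
import pickle,numpy as np
from h import *
T=pickle.load(open("pics/top0.pkl","rb"));S=pickle.load(open("pics/scene0.pkl","rb"))
crop(T,235,170,200,140,4,"pics/t1.png")
crop(T,150,225,60,50,10,"pics/t2.png")
crop(S,140,120,190,180,4,"pics/s1.png")
crop(S,220,180,110,95,7,"pics/s1b.png")
crop(S,280,115,60,60,10,"pics/s2.png")
E
```

```text
(no output)
```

View pics/t1.png

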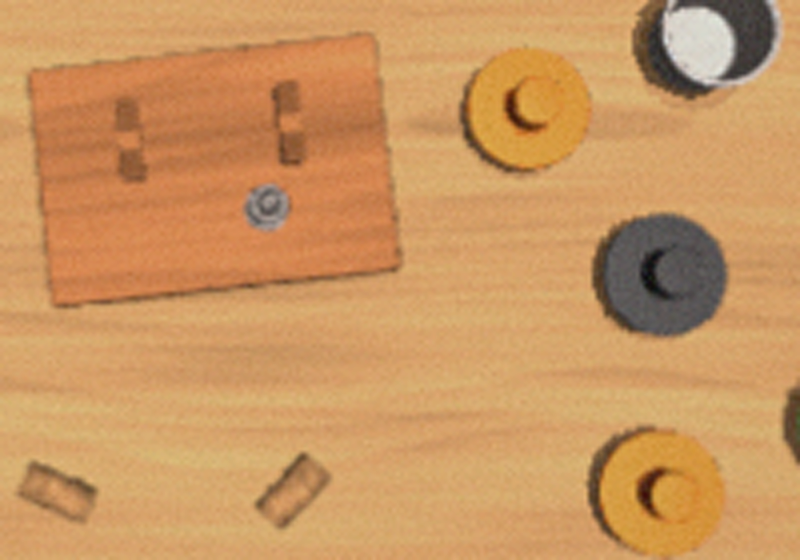

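View pics/t2.png

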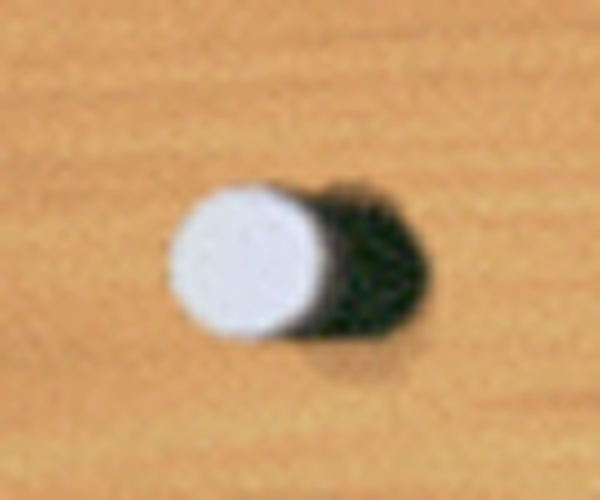

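View pics/s1.png

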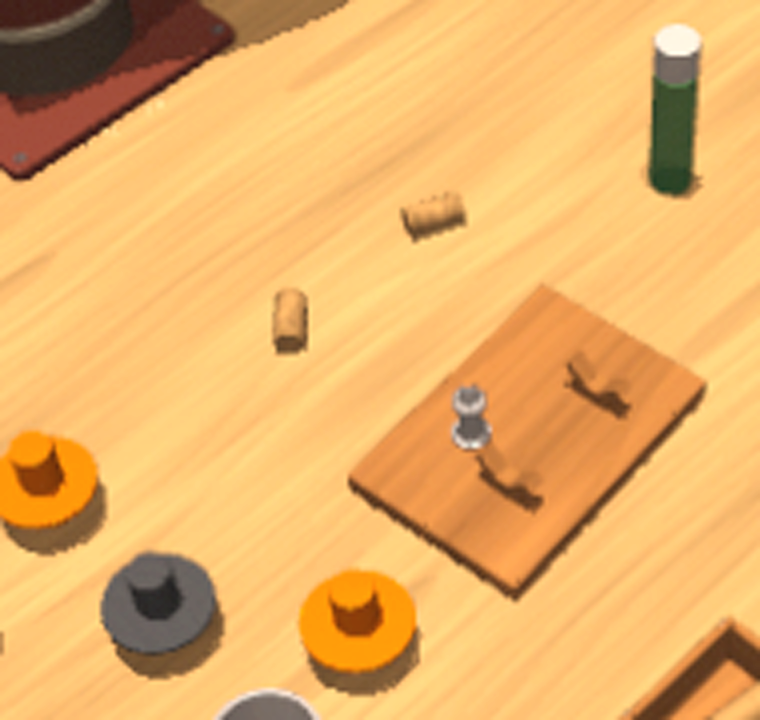

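View pics/s1b.png

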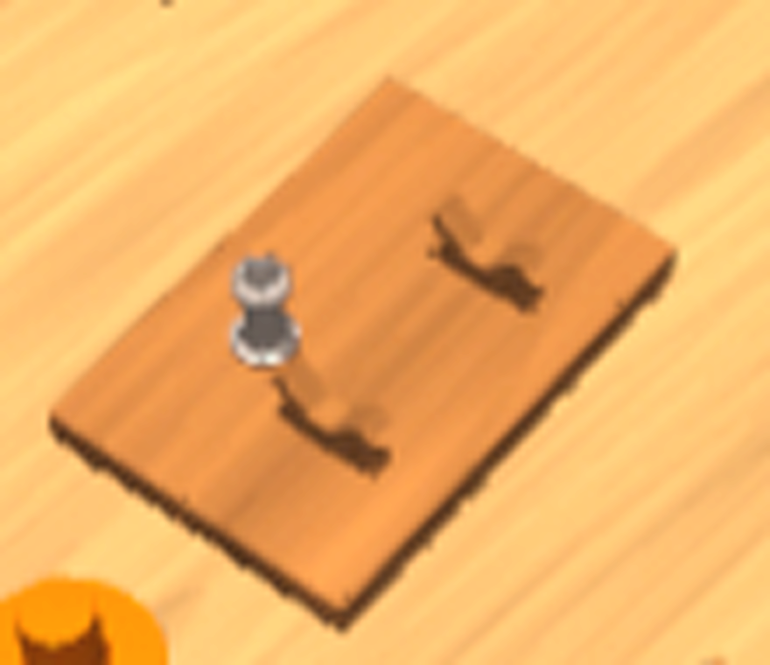

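View pics/s2.png

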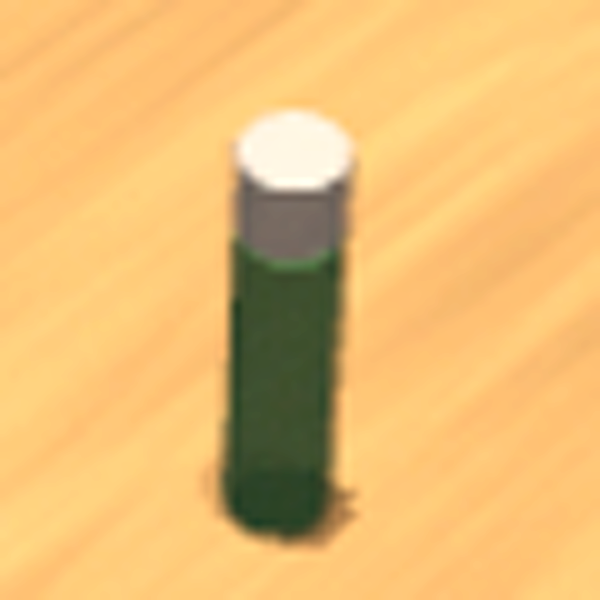

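```bash
cat > m.py <<'E'
import pickle,numpy as np
from h import *
T=pickle.load(open("pics/top0.pkl","rb"));S=pickle.load(open("pics/scene0.pkl","rb"))
f=lambda U,V,u,v,s:(U/s-.5+u,V/s-.5+v)
t1=lambda U,V:f(U,V,235,170,4); t2=lambda U,V:f(U,V,150,225,10)
s1=lambda U,V:f(U,V,140,120,4); sb=lambda U,V:f(U,V,220,180,7); s2=lambda U,V:f(U,V,280,115,10)
def pp(n,d,uv,z): p=onz(d,uv,z);print(n,p[:2].round(4));return p
ct=[pp("plankT",T,t1(*c),.02) for c in[(30,72),(373,33),(400,268),(53,305)]]
cs=[pp("plankS",S,sb(*c),.02) for c in[(677,250),(345,608),(52,418),(388,78)]]
for c in(ct,cs):
    c=np.array(c)[:,:2]; e=(c[1]-c[0])+(c[2]-c[3]); print("center",c.mean(0).round(4),"y-axis yaw(deg, from -y)",np.degrees(np.arctan2(e[0],-e[1])), [np.linalg.norm(c[i]-c[i-1]).round(4) for i in range(4)])
pp("studT",T,t1(268,204),.077);pp("studS",S,sb(262,267),.077)
pp("brimT",T,t1(665,274),.035);pp("knobT",T,t1(682,272),.073);pp("knobS",S,s1(153,566),.073);pp("brimS",S,s1(159,606),.035)
pp("tubeT",T,t2(247,262),.15);pp("tubeS",S,s2(295,150),.15)
E
python3 m.py
```

```text
plankT [0.6491 0.0988]
plankT [ 0.6723 -0.1168]
plankT [ 0.5244 -0.1314]
plankT [0.5029 0.0846]
plankS [0.6496 0.1016]
plankS [ 0.6713 -0.1136]
plankS [ 0.5267 -0.1306]
plankS [0.5003 0.0866]
center [ 0.5872 -0.0162] y-axis yaw(deg, from -y) 5.910844983209732 [np.float64(0.147), np.float64(0.2169), np.float64(0.1486), np.float64(0.2171)]
center [ 0.587 -0.014] y-axis yaw(deg, from -y) 6.356514234615391 [np.float64(0.15), np.float64(0.2162), np.float64(0.1456), np.float64(0.2188)]
studT [ 0.5604 -0.0475]
studS [ 0.566  -0.0502]
brimT [ 0.519  -0.2919]
knobT [ 0.5184 -0.2935]
knobS [ 0.5163 -0.2857]
brimS [ 0.5197 -0.2915]
tubeT [0.4889 0.241 ]
tubeS [0.487  0.2454]
```

```bash
cat >> m.py <<'E'
print("---")
a=pp("restL",T,t1(130,139),.05);b=pp("restR",T,t1(289.5,122.5),.05)
print("mid",(a+b)/2,np.linalg.norm(a-b),np.degrees(np.arctan2(-(a-b)[0],(a-b)[1])))
yaw=np.radians(6.1);R=np.array([[np.cos(yaw),-np.sin(yaw)],[np.sin(yaw),np.cos(yaw)]])
for st in([.5604,-.0475],[.566,-.0502]): print("from stud",np.array(st)-R@[-.05,-.03])
import sys
c=np.array([float(sys.argv[1]),float(sys.argv[2])])
def W(x,y,z): return [*(c+R@[x,y]),z-0.]
P=[W(x,y,.05) for y in(-57,-43,43,57) for x in(-25,25)]
P=[[*(c+R@(np.array([x,y])/1000)),.05] for y in(-57,-43,43,57) for x in(-25,25)]
st=c+R@[-.05,-.03]
P+=[[*(st+np.array([np.cos(k),np.sin(k)])*r),z] for r,z in((.0045,.077),(.012,.057)) for k in np.arange(0,6.28,.5)]
cap=np.array([.5187,-.292]); tb=np.array([.489,.242])
P+=[[*(cap+np.array([np.cos(k),np.sin(k)])*r),z] for r,z in((.015,.073),(.038,.035)) for k in np.arange(0,6.28,.3)]
crop(T,235,170,200,140,4,"pics/ot.png",proj(T,P));crop(S,220,180,110,95,7,"pics/os.png",proj(S,P))
P2=[[*(tb+np.array([np.cos(k),np.sin(k)])*.0175),z] for z in(0,.15) for k in np.arange(0,6.28,.3)]
crop(S,160,240,60,60,6,"pics/oc.png",proj(S,P))
crop(T,150,225,60,50,6,"pics/a.png",proj(T,P2));crop(S,280,115,60,60,6,"pics/b.png",proj(S,P2))
z=[cv2.copyMakeBorder(i,0,360-i.shape[0],0,0,0) for i in map(cv2.imread,("pics/a.png","pics/b.png"))]
cv2.imwrite("pics/ou.png",cv2.hconcat(z))
E
python3 m.py .613 -.013|sed -n '/---/,$p'
```

```text
---
restL [0.6031 0.0355]
restR [ 0.6125 -0.0623]
mid [ 0.60778592 -0.01339408  0.05      ] 0.09820560101020973 5.531809342779324
from stud [ 0.60692898 -0.01235666]
from stud [ 0.61252898 -0.01505666]
```

```bash
python3 m.py .608 -.0135 >/dev/null
```

```text
(no output)
```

View pics/ot.png

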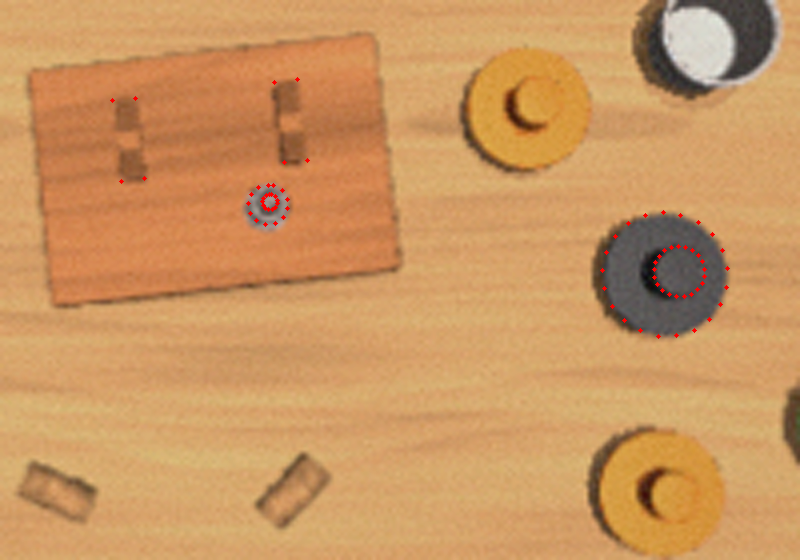

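View pics/os.png

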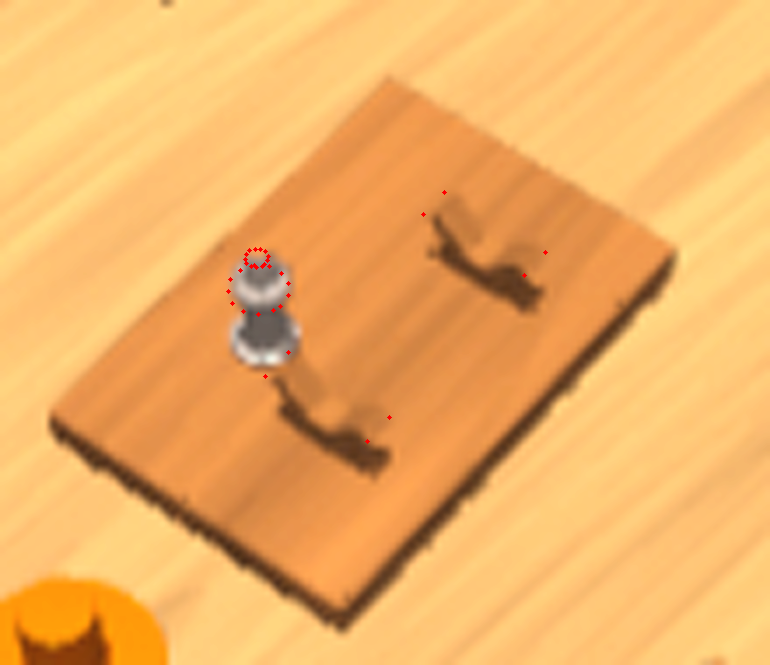

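View pics/ou.png

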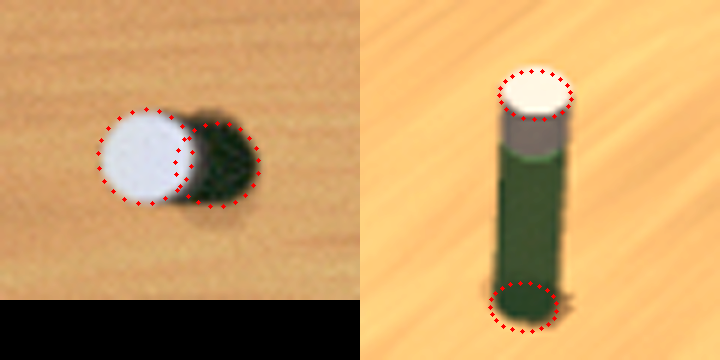

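View pics/oc.png

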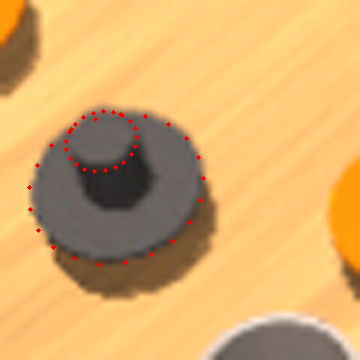

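Overlays agree to about 2 mm in the top view. The scene view is offset by about 1 px around the stand. The dark cap choice is confirmed, at top-crop pixel (665,274).

Plan: grasp the upright tube with the tool near-horizontal, then pitch it 90° into the rests. First I check that the poses are reachable.

```bash
cat > plan.py <<'E'
import numpy as np
from scipy.spatial.transform import Rotation as Ro
YAW=np.radians(6.0)
def Rg(phi,beta):
    h=np.array([np.cos(phi),np.sin(phi),0]); z=np.cos(beta)*h-np.sin(beta)*np.array([0,0,1.]); y=np.cross([0,0,1.],h); x=np.cross(y,z)
    return np.column_stack([x,y,z])
def flip(R): return R@np.diag([-1,-1,1.])
def Rf(R,sign):
    # tube axis (world z at grasp) -> sign*cradle y ; tool comes from above
    a=R.T@np.array([0,0,1.]) # axis in tool
    tgt=sign*np.array([-np.sin(YAW),np.cos(YAW),0])
    jaw0=np.array([np.cos(YAW),np.sin(YAW),0])
    best=None
    for s in(1,-1):
        jaw=s*jaw0
        A=np.column_stack([a,[0,1,0],np.cross(a,[0,1,0])]);B=np.column_stack([tgt,jaw,np.cross(tgt,jaw)])
        Q=B@A.T
        if Q[2,2]<0: best=Q
    return best
def rv(R): return Ro.from_matrix(R).as_rotvec()
def tcp(gp,R): return np.array(gp)-.006*R[:,2]
E
python3 - <<'E'
from rig import bot
from plan import *
tb=np.array([.488,.243]);c=np.array([.609,-.014])
for beta in np.radians([0,15,30,45]):
  for phi in np.radians(range(-180,180,30)):
    for fl in(0,1):
      R=Rg(phi,beta); R=flip(R) if fl else R
      g=bot.ik(tcp([*tb,.09],R),rv(R))
      h=np.array([np.cos(phi),np.sin(phi),0])
      pre=bot.ik(tcp([*tb,.09],R)-.09*R[:,2],rv(R))
      lift=bot.ik(tcp([*tb,.2],R),rv(R))
      for s in(1,-1):
        F=Rf(R,s); p=np.array([*c,.055])+s*.015*np.array([-np.sin(YAW),np.cos(YAW),0])
        q=bot.ik(tcp(p,F),rv(F)); q2=bot.ik(tcp(p+[0,0,.12],F),rv(F))
        if g is not None and pre is not None and lift is not None and q is not None and q2 is not None:
          print(np.degrees([beta,phi]).round(),fl,s,np.round(g,2),np.round(q,2))
E
```

```text
[  0. -90.] 0 1 [-1.22  1.18  0.46  1.32  0.53  1.97 -0.87] [-0.93  0.77  1.21  1.81 -0.79  1.15 -2.49]
[  0. -90.] 0 -1 [-1.22  1.18  0.46  1.32  0.53  1.97 -0.87] [-0.7   0.57  0.89  1.79 -0.51  1.03  0.48]
[  0. -90.] 1 1 [-1.09  1.13  0.23  1.31  0.65  2.05  2.16] [-0.69  0.52  0.79  1.8  -0.43  1.    0.38]
[  0. -90.] 1 -1 [-1.09  1.13  0.23  1.31  0.65  2.05  2.16] [-0.88  0.78  1.21  1.8  -0.8   1.16 -2.44]
[  0. -60.] 0 1 [-1.43  1.    0.39  1.72  0.82  1.63 -1.02] [-0.93  0.77  1.21  1.81 -0.79  1.15 -2.49]
[  0. -60.] 0 -1 [-1.43  1.    0.39  1.72  0.82  1.63 -1.02] [-0.7   0.57  0.89  1.79 -0.51  1.03  0.48]
[  0. -60.] 1 1 [-0.93  0.96 -0.24  1.69  1.15  1.98  1.93] [-0.69  0.52  0.79  1.8  -0.43  1.    0.38]
[  0. -60.] 1 -1 [-0.93  0.96 -0.24  1.69  1.15  1.98  1.93] [-0.88  0.78  1.21  1.8  -0.8   1.16 -2.44]
[  0. -30.] 0 1 [-1.55  0.86  0.32  2.13  1.23  1.4  -1.33] [-0.93  0.77  1.21  1.81 -0.79  1.15 -2.49]
[  0. -30.] 0 -1 [-1.55  0.86  0.32  2.13  1.23  1.4  -1.33] [-0.7   0.57  0.89  1.79 -0.51  1.03  0.48]
[  0. -30.] 1 1 [-1.06  0.82 -0.21  2.11  1.45  1.75  1
[... 9264 characters left out ...]
1.21  1.83 -1.29  1.85 -1.98] [-0.27  0.92  0.93  1.61 -1.22  1.74  1.09]
[ 45. 120.] 1 1 [-0.6   0.59  0.62  1.81 -0.98  1.49  0.97] [-0.93  0.67  0.6   1.77  0.44  1.08 -0.56]
[ 45. 120.] 1 -1 [-0.6   0.59  0.62  1.81 -0.98  1.49  0.97] [-0.39  1.12  1.2   1.62 -1.42  1.94 -1.98]
[ 45. 150.] 0 1 [-0.94  1.08  1.2   1.55 -1.12  2.04 -1.67] [-0.59  0.59  0.15  1.76  0.69  1.21  2.4 ]
[ 45. 150.] 0 -1 [-0.94  1.08  1.2   1.55 -1.12  2.04 -1.67] [-0.27  0.92  0.93  1.61 -1.22  1.74  1.09]
[ 45. 150.] 1 1 [-0.59  0.73  0.52  1.53 -0.74  1.71  1.18] [-0.93  0.67  0.6   1.77  0.44  1.08 -0.56]
[ 45. 150.] 1 -1 [-0.59  0.73  0.52  1.53 -0.74  1.71  1.18] [-0.39  1.12  1.2   1.62 -1.42  1.94 -1.98]
```

```bash
python3 - <<'E'
from rig import bot,hand,cams
from plan import *
import pickle
from h import *
tb=np.array([.488,.243,.09]); R=flip(Rg(np.radians(-60),np.radians(30)))
p=tcp(tb,R)
print(bot.ik(p-.1*R[:,2],rv(R)))
bot.move_pose(p-.1*R[:,2],rv(R))
print(bot.observe()["t"],bot.observe()["joint_positions"])
bot.movel(p,speed=.1)
for n in("scene","top"):
    d=cams.get_image(n); pickle.dump(d,open(f"pics/{n}1.pkl","wb"))
T=pickle.load(open("pics/top1.pkl","rb"));S=pickle.load(open("pics/scene1.pkl","rb"))
crop(T,130,180,110,110,5,"pics/g1t.png",proj(T,[tb]));crop(S,270,60,90,110,5,"pics/g1s.png",proj(S,[tb]))
a=cv2.imread("pics/g1t.png")[:550,:400] if 0 else cv2.imread("pics/g1t.png");b=cv2.imread("pics/g1s.png")
cv2.imwrite("pics/g1.png",cv2.resize(cv2.hconcat([a,b]),(800,440)))
s=bot.observe();print(s["t"],s["ee_pos"],p,s["contact_force"])
E
```

```text
[-1.01261158  0.61173599 -0.21067714  1.68461726  0.83960506  1.7015828
  2.15517606]
2.0083 [-1.01298485  0.61144486 -0.21077557  1.68420674  0.83922877  1.70141155
  2.15440977]
3.2583 [0.48522001 0.24836106 0.09318343] [0.48540192 0.2475     0.093     ] [-0.29171741  0.1197024  -0.11228706]
```

View pics/g1.png

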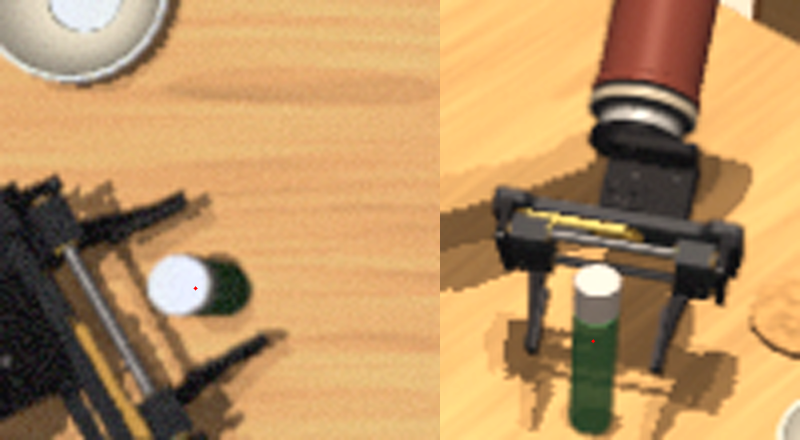

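The top image (around 195,288) and the scene image (593,340) show the tube standing midway between the open fingers. Now grip, lift and turn it.

```bash
python3 - <<'E'
from rig import bot,hand,cams
from plan import *
import pickle
from h import *
R=flip(Rg(np.radians(-60),np.radians(30)))
hand.command_gripper(.0,20)
s=bot.observe();print(s["t"],s["finger_gap"],s["contact_force"])
bot.movel(s["ee_pos"]+[0,0,.12],speed=.12)
print(bot.observe()["finger_gap"])
F=Rf(R,1); u=np.array([-np.sin(YAW),np.cos(YAW),0])
c=np.array([.609,-.0145,.055])+.015*u
hi=tcp(c+[0,0,.09],F)
q=bot.ik(hi,rv(F)); print(q, F.round(2).tolist())
q0=bot.observe()["joint_positions"]
assert np.abs(q-q0).max()<3
bot.movej(q)
s=bot.observe();print(s["t"],s["finger_gap"],s["contact_force"],s["ee_pos"]-hi)
for n in("scene","top"):
    d=cams.get_image(n); pickle.dump(d,open(f"pics/{n}2.pkl","wb"))
T=pickle.load(open("pics/top2.pkl","rb"));S=pickle.load(open("pics/scene2.pkl","rb"))
crop(T,230,140,110,110,5,"pics/g1t.png");crop(S,215,140,110,110,5,"pics/g1s.png")
cv2.imwrite("pics/g2.png",cv2.resize(cv2.hconcat([cv2.imread("pics/g1t.png"),cv2.imread("pics/g1s.png")]),(800,400)))
E
```

```text
4.175 0.03476554668165478 [-0.94557691 -0.1082152   0.29697773]
0.03454243302288388
[-1.22115988  0.70302682  1.21547783  1.75794448 -0.14326401  1.1002857
  0.06662518] [[-0.09, 0.99, 0.05], [0.86, 0.1, -0.5], [-0.5, 0.0, -0.87]]
7.25 0.00036410111432731457 [ 0.65326563  0.13065719 -1.12904113] [-0.00032141  0.00051055 -0.00052514]
```

View pics/g2.png

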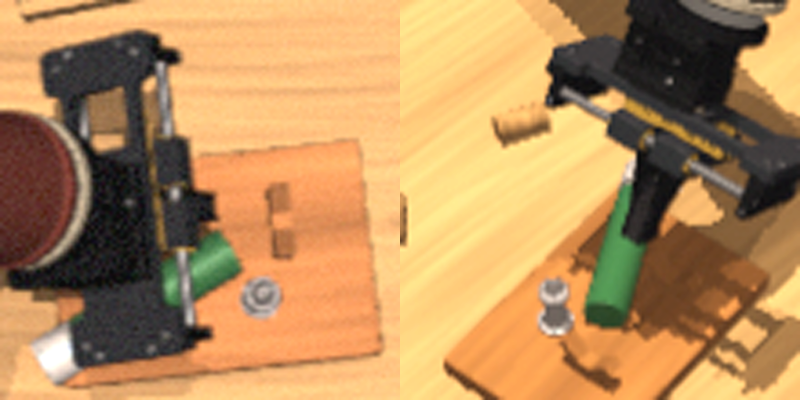

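The tube slipped out during the swing: the finger gap is 0.0004. It now lies aslant over the stand, with its green end near (215,260) in the top crop. I'll back straight out and look.

```bash
python3 - <<'E'
from rig import bot,hand,cams
from plan import *
import pickle
from h import *
s=bot.observe();p=s["ee_pos"]
bot.movel(p+[0,0,.1],speed=.15)
q=np.array(bot.observe()["joint_positions"]);q[0]-=.45
bot.movej(q)
for n in("scene","top"):
    d=cams.get_image(n); pickle.dump(d,open(f"pics/{n}3.pkl","wb"))
T=pickle.load(open("pics/top3.pkl","rb"));S=pickle.load(open("pics/scene3.pkl","rb"))
crop(T,200,150,160,120,5,"pics/g3t.png");crop(S,200,140,140,120,5,"pics/g3s.png")
s=bot.observe();print(s["t"],s["ee_pos"],s["contact_force"])
E
```

```text
9.3167 [0.54514041 0.26496676 0.24907351] [ 0.46076631 -0.31829697 -0.22346131]
```

View pics/g3t.png

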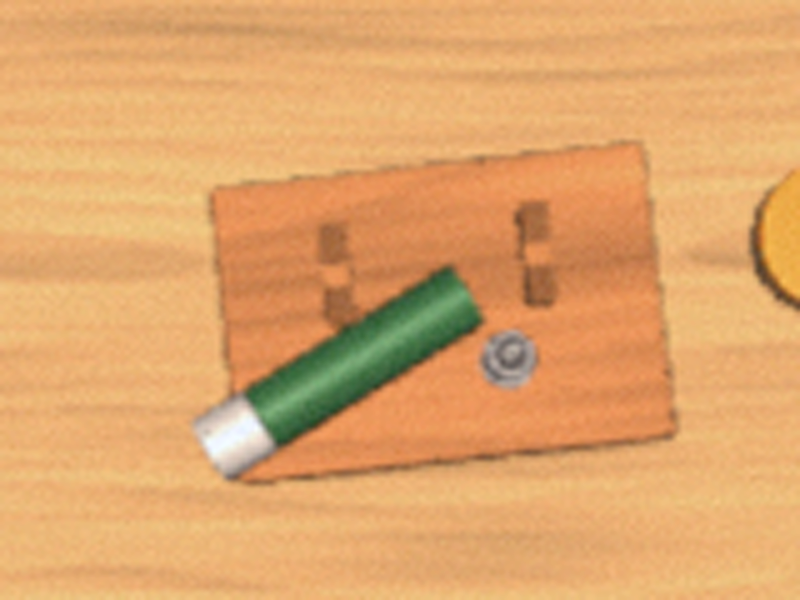

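View pics/g3s.png

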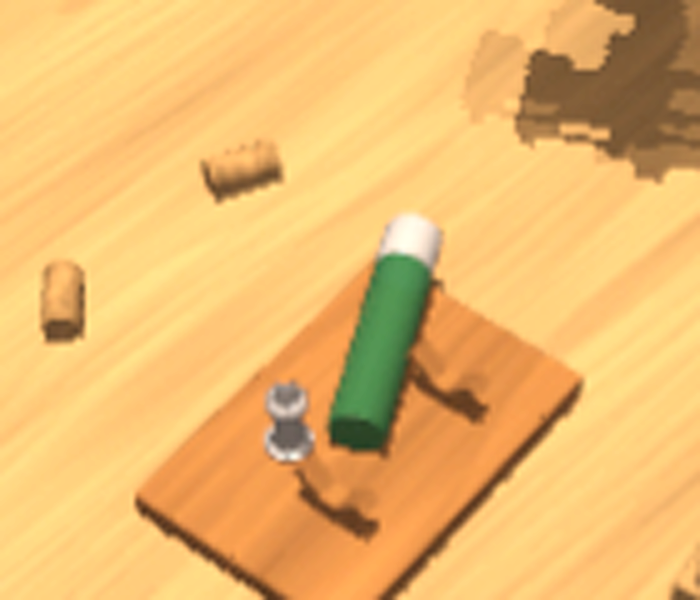

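The tube lies on the plank between the stud and the left rest: green end (467,293), cap end (212,452) in the top crop. I can re-grasp it from above with a tool-down grip. First I check its pose.

```bash
cat > m3.py <<'E'
import pickle,sys
from h import *
T=pickle.load(open("pics/top3.pkl","rb"));S=pickle.load(open("pics/scene3.pkl","rb"))
ft=lambda U,V:(U/5-.5+200,V/5-.5+150); fs=lambda U,V:(U/5-.5+200,V/5-.5+140)
for z in(.0375,.045):
    a=onz(T,ft(467,293),z);b=onz(T,ft(212,452),z);m=(a+b)/2;print(z,m.round(4),np.linalg.norm(a-b).round(4),np.degrees(np.arctan2(*(b-a)[1::-1])).round(1))
def cyl(m,az,el):
    u=np.array([np.cos(el)*np.cos(az),np.cos(el)*np.sin(az),np.sin(el)]);v=np.cross([0,0,1],u);v/=np.linalg.norm(v);w=np.cross(u,v)
    return [m+s*.075*u+.0175*(np.cos(k)*v+np.sin(k)*w) for s in(-1,1) for k in np.arange(0,6.28,.3)]
m=np.array([float(x) for x in sys.argv[1:4]]);az,el=np.radians([float(x) for x in sys.argv[4:6]])
P=cyl(m,az,el)
crop(T,220,170,100,100,4,"pics/a.png",proj(T,P));crop(S,240,160,100,100,4,"pics/b.png",proj(S,P))
cv2.imwrite("pics/c3.png",cv2.hconcat([cv2.imread("pics/a.png"),cv2.imread("pics/b.png")]))
E
python3 m3.py .562 .03 .0375 120 0
```

```text
0.0375 [0.5556 0.0349 0.0375] 0.148 121.6
0.045 [0.555  0.0347 0.045 ] 0.1472 121.6
```

```bash
python3 m3.py .557 .034 .0375 121.6 0
```

```text
0.0375 [0.5556 0.0349 0.0375] 0.148 121.6
0.045 [0.555  0.0347 0.045 ] 0.1472 121.6
```

View pics/c3.png

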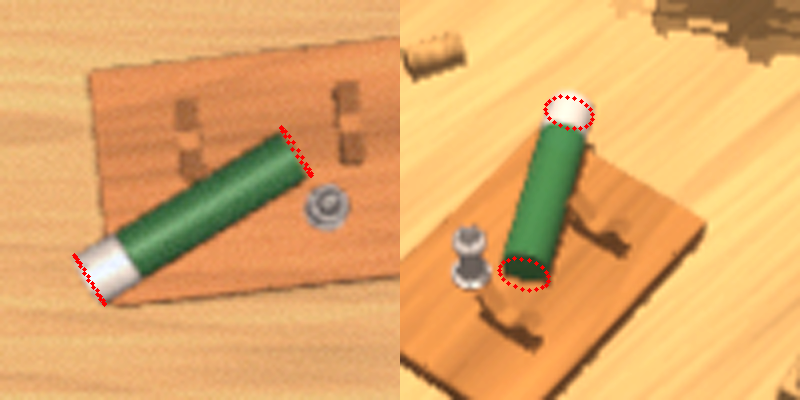

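```bash
cat >> plan.py <<'E'
def Rdown(jaz): # tool z down, jaw y at azimuth jaz
    y=np.array([np.cos(jaz),np.sin(jaz),0]);z=np.array([0,0,-1.]);return np.column_stack([np.cross(y,z),y,z])
E
python3 - <<'E'
from rig import bot,hand,cams
from plan import *
import pickle
from h import *
az=np.radians(121.6);u=np.array([np.cos(az),np.sin(az),0])
g=np.array([.5565,.0345,.0435])+.018*u
q0=bot.observe()["joint_positions"];best=None
for k in(0,1):
    R=Rdown(np.radians(31.6+180*k)); q=bot.ik(tcp(g+[0,0,.09],R),rv(R))
    F=Rdown(np.radians(6+180*k)); q2=bot.ik(tcp([.607,.003,.06],F),rv(F))
    print(k,q,q2)
    if q is not None and q2 is not None and (best is None or abs(q[6])<abs(best[0][6])): best=(q,R,k)
q,R,k=best
bot.movej(q); hand.command_gripper(.062,45)
print("k",k,"t",bot.observe()["t"])
bot.movel(tcp(g+[0,0,.03],R),speed=.12)
for n in("scene","top"):
    d=cams.get_image(n); pickle.dump(d,open(f"pics/{n}4.pkl","wb"))
T=pickle.load(open("pics/top4.pkl","rb"));S=pickle.load(open("pics/scene4.pkl","rb"))
crop(T,200,150,130,120,4,"pics/a.png",proj(T,[g]));crop(S,210,100,130,120,4,"pics/b.png",proj(S,[g]))
cv2.imwrite("pics/c4.png",cv2.resize(cv2.hconcat([cv2.imread("pics/a.png"),cv2.imread("pics/b.png")]),(800,370)))
s=bot.observe();print(s["t"],s["ee_pos"],s["contact_force"])
E
```

```text
0 [-1.11828407  0.40307384  1.16338995  1.88423835 -0.41066117  1.12467208
  0.75107873] [-0.73731878  0.53599269  0.85287863  1.797981   -0.4674638   1.02282029
  0.40208411]
1 [-1.1543079   0.44587241  1.22862863  1.88514933 -0.46325859  1.14111931
 -2.34441379] [-0.93833582  0.75818514  1.21140914  1.80542281 -0.78053213  1.15490521
 -2.50132609]
k 0 t 11.4833
12.2333 [0.54765758 0.04975376 0.08026968] [ 0.67562505  0.15833457 -0.17082506]
```

View pics/c4.png

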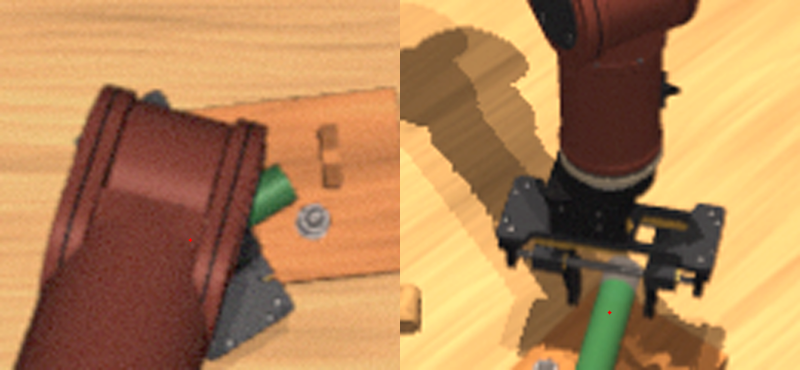

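In the scene crop the fingers at (572,285) and (650,300) straddle the tube at (615,290). Descending and gripping.

```bash
python3 - <<'E'
from rig import bot,hand,cams
from plan import *
import pickle
from h import *
az=np.radians(121.6);u=np.array([np.cos(az),np.sin(az),0])
g=np.array([.5565,.0345,.0435])+.018*u
R=Rdown(np.radians(31.6))
bot.movel(tcp(g,R),speed=.06)
print(bot.observe()["contact_force"])
hand.command_gripper(.0,45)
s=bot.observe();print(s["t"],s["finger_gap"],s["contact_force"],s["torque"])
bot.movel(s["ee_pos"]+[0,0,.10],speed=.06)
s=bot.observe();print(s["t"],s["finger_gap"],s["contact_force"],s["torque"])
for n in("scene","top"):
    d=cams.get_image(n); pickle.dump(d,open(f"pics/{n}5.pkl","wb"))
T=pickle.load(open("pics/top5.pkl","rb"));S=pickle.load(open("pics/scene5.pkl","rb"))
crop(T,200,150,130,120,4,"pics/a.png");crop(S,210,100,130,120,4,"pics/b.png")
cv2.imwrite("pics/c5.png",cv2.resize(cv2.hconcat([cv2.imread("pics/a.png"),cv2.imread("pics/b.png")]),(800,370)))
E
```

```text
[-0.16361125 -0.22003881  0.30298965]
13.4917 0.033898598165362406 [-5.48736278 -0.62098492  5.29636791] [-0.25183515  1.25582067 -0.24437722]
15.3083 0.034256755960652766 [-0.19730889  0.5119448  -1.41711467] [-0.05063858  0.05243818 -0.00867046]
```

View pics/c5.png

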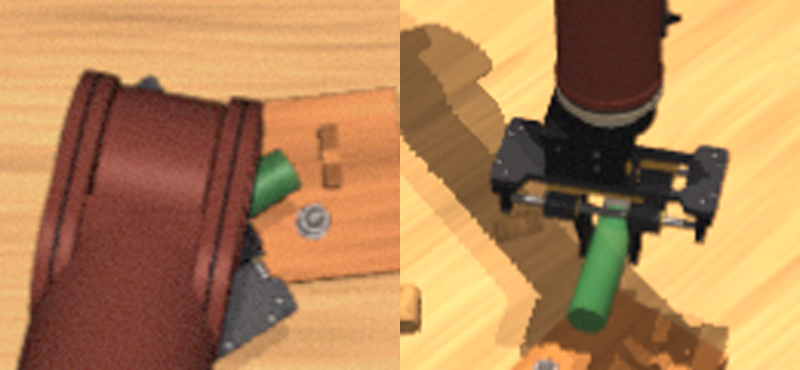

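```bash
python3 - <<'E'
from rig import bot,hand,cams
from plan import *
import pickle
from h import *
u=np.array([-np.sin(YAW),np.cos(YAW),0])
c=np.array([.608,-.0137,.061])+.018*u
F=Rdown(YAW)
bot.movel(tcp(c+[0,0,.08],F),speed=.06,attitude=rv(F))
bot.movel(tcp(c+[0,0,.025],F),speed=.08)
s=bot.observe();print(s["t"],s["finger_gap"],s["contact_force"],s["torque"],s["ee_pos"]-tcp(c+[0,0,.025],F))
for n in("scene","top"):
    d=cams.get_image(n); pickle.dump(d,open(f"pics/{n}6.pkl","wb"))
T=pickle.load(open("pics/top6.pkl","rb"));S=pickle.load(open("pics/scene6.pkl","rb"))
m=np.array([.608,-.0137,.08]);
def cyl(m,u):
    v=np.cross([0,0,1],u);w=np.array([0,0,1.])
    return [m+s*.075*u+.0175*(np.cos(k)*v+np.sin(k)*w) for s in(-1,1) for k in np.arange(0,6.28,.3)]
crop(T,230,150,110,110,5,"pics/a.png",proj(T,cyl(m,u)));crop(S,215,140,110,110,5,"pics/b.png",proj(S,cyl(m,u)))
cv2.imwrite("pics/c6.png",cv2.resize(cv2.hconcat([cv2.imread("pics/a.png"),cv2.imread("pics/b.png")]),(800,400)))
E
```

```text
17.65 0.034010266341532015 [ 0.01084587 -0.35935124 -2.06971147] [-0.07203434  0.02360175 -0.0137802 ] [ 0.00027337 -0.0001881   0.00032546]
```

View pics/c6.png

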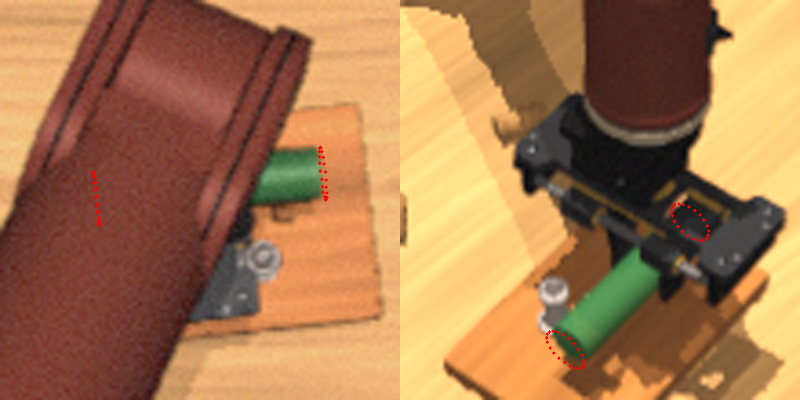

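The top overlay matches the tube's green end at (323,175). The scene overlay is about 1.4 px off in the same direction as before, so I trust the top camera. Lowering and releasing.

```bash
python3 - <<'E'
from rig import bot,hand,cams
from plan import *
import pickle
from h import *
u=np.array([-np.sin(YAW),np.cos(YAW),0])
c=np.array([.608,-.0142,.061])+.018*u
F=Rdown(YAW)
bot.movel(tcp(c+[0,0,.006],F),speed=.06)
z=.006
while z>-.002:
    z-=.0015; bot.movel(tcp(c+[0,0,z],F),speed=.03)
    f=bot.observe()["contact_force"]; print(round(z,4),f.round(2))
    if f[2]>2: break
hand.command_gripper(.050,20)
s=bot.observe();print(s["t"],s["finger_gap"],s["contact_force"])
bot.movel(s["ee_pos"]+[0,0,.12],speed=.15)
q=np.array(bot.observe()["joint_positions"]);print(q)
q[0]+=.6   # swing towards the cap side (-y)
bot.movej(q)
for n in("scene","top"):
    d=cams.get_image(n); pickle.dump(d,open(f"pics/{n}7.pkl","wb"))
T=pickle.load(open("pics/top7.pkl","rb"));S=pickle.load(open("pics/scene7.pkl","rb"))
crop(T,230,150,110,110,5,"pics/a.png");crop(S,215,140,110,110,5,"pics/b.png")
cv2.imwrite("pics/c7.png",cv2.resize(cv2.hconcat([cv2.imread("pics/a.png"),cv2.imread("pics/b.png")]),(800,400)))
s=bot.observe();print(s["t"],s["ee_pos"])
E
```

```text
0.0045 [ 0.41 -0.32 -2.71]
0.003 [-1.12 -0.52 -1.84]
0.0015 [-1.38 -0.63  2.9 ]
19.5833 0.049958431189925066 [ 0.56441739 -0.25663906  0.71261969]
[-0.97085725  0.53746563  1.21744412  1.6956018  -0.52404161  1.28536347
  0.46123942]
21.975 [ 0.50331131 -0.33712901  0.18733082]
```

View pics/c7.png

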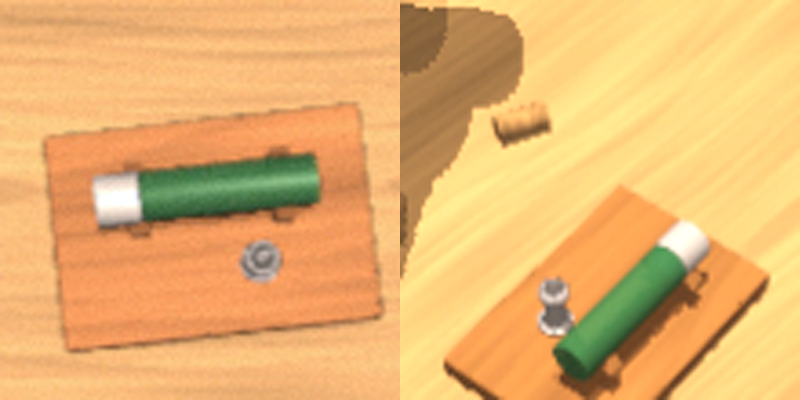

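The tube lies in both rests: ends at (93,198) and (320,180) in the top crop, mid 206.5 against the rest mid of 208.5, so about 1 mm off. Next, the dark cap.

```bash
python3 - <<'E'
from rig import bot,hand,cams
from plan import *
import pickle
from h import *
T=pickle.load(open("pics/top7.pkl","rb"))
cap=np.array([.5187,-.2925,.056]);st=np.array([.5607,-.048,.12])
best=None
for a in range(0,360,15):
    R=Rdown(np.radians(a)); q=bot.ik(tcp(cap+[0,0,.08],R),rv(R)); q3=bot.ik(tcp(cap,R),rv(R));q2=bot.ik(tcp(st,R),rv(R))
    if q is None or q2 is None or q3 is None: continue
    m=max(abs(q[6]),abs(q2[6]))+np.abs(np.array(q)-bot.observe()["joint_positions"]).max()
    if best is None or m<best[0]: best=(m,a,q,q2)
print(best)
a=best[1];R=Rdown(np.radians(a))
bot.movej(best[2]); hand.command_gripper(.062,50)
bot.movel(tcp(cap+[0,0,.03],R),speed=.1)
for n in("scene","top"):
    d=cams.get_image(n); pickle.dump(d,open(f"pics/{n}8.pkl","wb"))
T=pickle.load(open("pics/top8.pkl","rb"));S=pickle.load(open("pics/scene8.pkl","rb"))
crop(T,340,180,110,110,5,"pics/a.png",proj(T,[[*cap[:2],.073]]));crop(S,120,180,110,110,5,"pics/b.png",proj(S,[[*cap[:2],.073]]))
cv2.imwrite("pics/c8.png",cv2.resize(cv2.hconcat([cv2.imread("pics/a.png"),cv2.imread("pics/b.png")]),(800,400)))
s=bot.observe();print(s["t"],s["ee_pos"]-tcp(cap+[0,0,.03],R))
E
```

```text
(np.float64(0.46925982232811414), 330, array([-0.4513833 ,  0.56785198,  1.19924065,  1.77092535, -0.56676709,
        1.20363886,  0.38746495]), array([-0.94613397,  0.52182737,  1.22931578,  1.86646911, -0.54163631,
        1.14583355, -0.04485743]))
23.6583 [ 0.00027977 -0.00035547  0.00056451]
```

View pics/c8.png

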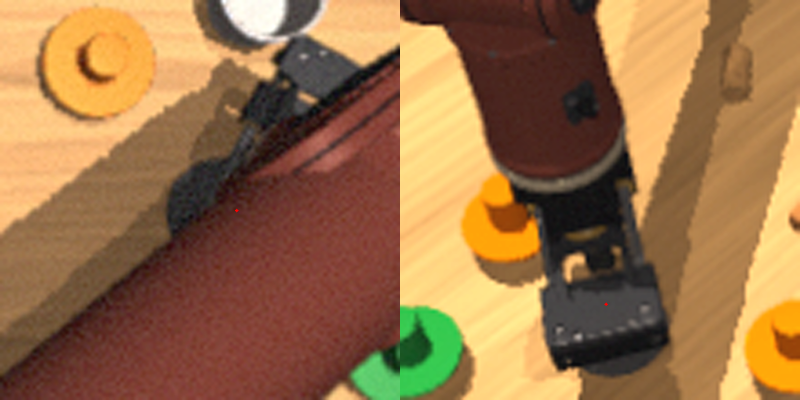

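The gripper is centred over the dark cap, whose rim shows at (195,200) in the top crop. Its body passes 30 mm above the cup. Descend, grip, lift.

```bash
python3 - <<'E'
from rig import bot,hand,cams
from plan import *
import pickle
from h import *
cap=np.array([.5187,-.2925,.056]);R=Rdown(np.radians(330))
bot.movel(tcp(cap,R),speed=.06)
print(bot.observe()["contact_force"])
hand.command_gripper(0,50)
s=bot.observe();print(s["t"],s["finger_gap"],s["contact_force"],s["torque"])
bot.movel(tcp(cap+[0,0,.09],R),speed=.08)
s=bot.observe();print(s["t"],s["finger_gap"],s["contact_force"],s["torque"])
st=np.array([.5607,-.048,.103+.045])
R2=Rdown(np.radians(330))
bot.movel(tcp(st,R2),speed=.12)
for n in("scene","top"):
    d=cams.get_image(n); pickle.dump(d,open(f"pics/{n}9.pkl","wb"))
T=pickle.load(open("pics/top9.pkl","rb"));S=pickle.load(open("pics/scene9.pkl","rb"))
cz=st[2]+.003
P=[[*(st[:2]+np.array([np.cos(k),np.sin(k)])*r),z] for r,z in((.038,cz-.024),(.017,cz-.059)) for k in np.arange(0,6.28,.2)]
crop(T,230,150,110,110,5,"pics/a.png",proj(T,P));crop(S,205,140,110,110,5,"pics/b.png",proj(S,P))
cv2.imwrite("pics/c9.png",cv2.resize(cv2.hconcat([cv2.imread("pics/a.png"),cv2.imread("pics/b.png")]),(800,400)))
s=bot.observe();print(s["t"],s["finger_gap"],s["ee_pos"]-tcp(st,R2),s["contact_force"])
E
```

```text
[ 0.35264126 -0.08221361  0.54833856]
24.9833 0.029480856116947868 [0.07509382 0.68169841 0.19759793] [-0.00571971  0.31830025  0.01223318]
26.2583 0.02905670278438843 [-0.5522074   0.4039019  -1.52762688] [-0.08637316  0.12978096  0.02884173]
28.575 0.02903428570459544 [-8.38603479e-05 -4.68900017e-04  3.93726289e-05] [ 0.13468004  0.22058293 -1.62230456]
```

View pics/c9.png

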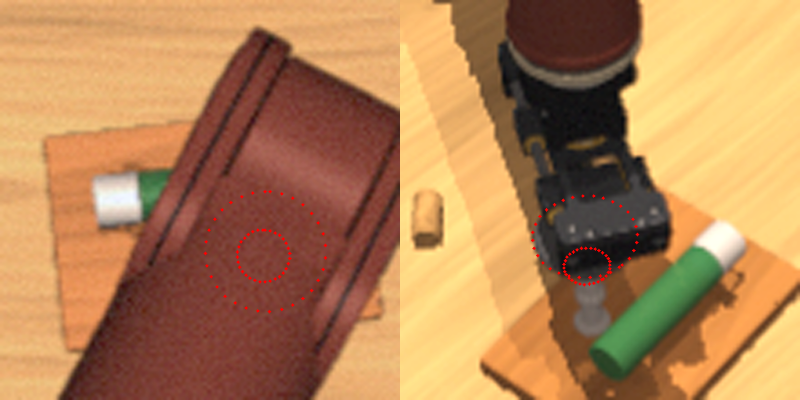

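```bash
python3 - <<'E'
import pickle
from h import *
S=pickle.load(open("pics/scene9.pkl","rb"));S0=pickle.load(open("pics/scene0.pkl","rb"))
st=np.array([.5607,-.048])
P=[[*(st+np.array([np.cos(k),np.sin(k)])*r),z] for r,z in((.012,.057),(.0045,.077),(.017,.092),(.038,.127)) for k in np.arange(0,6.28,.2)]
pr=proj(S,P)
for i in range(0,len(pr),32): print(pr[i:i+32].mean(0))
crop(S,230,180,50,60,10,"pics/a.png",None)
crop(S0,230,180,50,60,10,"pics/b.png",None)
crop(S,230,180,50,60,10,"pics/c.png",pr)
cv2.imwrite("pics/c9b.png",cv2.resize(cv2.hconcat([cv2.imread("pics/a.png"),cv2.imread("pics/c.png"),cv2.imread("pics/b.png")]),(800,320)))
E
```

```text
[256.48608224 220.61770143]
[256.15979184 216.11418958]
[255.9942601  212.76207838]
[255.56065417 204.71245831]
```

View pics/c9b.png

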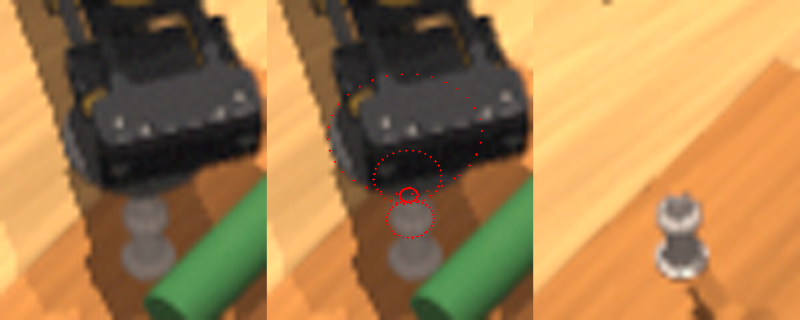

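```bash
cat > low.py <<'E'
from rig import bot,hand,cams
from plan import *
R=Rdown(np.radians(330))
def step(xy,zs,sp=.03,fmax=20,lat=4):
    for z in zs:
        bot.movel(tcp([*xy,z],R),speed=sp)
        s=bot.observe();f=s["contact_force"];gp=s["ee_pos"]+.006*R[:,2]
        print(round(z,4),f.round(1),gp.round(4),s["torque"].round(2),round(s["finger_gap"],4),round(s["t"],2))
        if abs(f[2])>fmax or np.hypot(f[0],f[1])>lat: print("stop");return
E
python3 - <<'E'
from low import *
step([.5607,-.048],[.138,.134,.131,.128,.125,.122,.120])
E
```

```text
0.138 [ 0.5  1.5 -1.4] [ 0.5606 -0.0481  0.1378] [-0.11  0.1  -0.05] 0.0288 29.06
0.134 [ 0.4 -0.7 -1.7] [ 0.5606 -0.048   0.1338] [-0.13  0.11  0.05] 0.0288 29.34
0.131 [ 0.1  0.5 -1.1] [ 0.5606 -0.048   0.1308] [-0.13  0.04  0.02] 0.0288 29.59
0.128 [-0.2  0.3 -0.2] [ 0.5606 -0.0479  0.1278] [-0.08  0.11 -0.  ] 0.0293 29.84
0.125 [ 0.4  0.1 -1.6] [ 0.5606 -0.048   0.1248] [-0.13  0.05 -0.03] 0.029 30.09
0.122 [ 0.4  1.  -0.9] [ 0.5606 -0.048   0.1218] [-0.13  0.1   0.02] 0.029 30.34
0.12 [-0.2 -0.5 -1.3] [ 0.5606 -0.048   0.1199] [-0.08  0.06 -0.02] 0.029 30.59
```

```bash
python3 - <<'E'
from low import *
hand.command_gripper(0,60)
step([.5607,-.048],[.118,.1165,.115,.1135,.112,.1105,.109,.1075,.106,.1045,.103],fmax=25,lat=8)
E
```

```text
0.118 [ 0.9  0.3 -0.8] [ 0.5606 -0.048   0.1179] [-0.11  0.12  0.01] 0.0293 31.06
0.1165 [-1.1  1.8  1.9] [ 0.5608 -0.048   0.1166] [ 0.07  0.24 -0.  ] 0.0291 31.31
0.115 [-3.   0.9  6.3] [ 0.5609 -0.048   0.1154] [0.18 0.69 0.08] 0.0289 31.56
0.1135 [-2.3  2.1  4.7] [ 0.5608 -0.0479  0.1139] [0.22 0.58 0.02] 0.029 31.81
0.112 [-0.3 -0.4 -0.2] [ 0.5606 -0.0478  0.1119] [0.14 0.23 0.04] 0.0287 32.06
0.1105 [-0.9  1.1 -2.2] [ 0.5605 -0.0479  0.1101] [0.09 0.01 0.04] 0.0284 32.31
0.109 [ 0.8  0.5 -5.5] [ 0.5605 -0.0479  0.1085] [ 0.05 -0.15 -0.02] 0.0288 32.56
0.1075 [  2.5   0.9 -15.3] [ 0.5603 -0.0478  0.1067] [-0.02 -0.59  0.04] 0.0284 32.81
0.106 [  2.4   1.  -13.2] [ 0.5603 -0.0479  0.1055] [ 0.16 -0.49 -0.01] 0.0287 33.06
0.1045 [-1.7  0.4 -7.5] [ 0.5606 -0.0481  0.1046] [ 0.17  0.36 -0.01] 0.0287 33.31
0.103 [ 0.6  0.4 -2.6] [ 0.5612 -0.0483  0.1035] [-0.02  0.13  0.  ] 0.0287 33.56
```

It clicked: 6 N rising, then pulled down. Now press firmly.

```bash
python3 - <<'E'
from low import *
import pickle
from h import *
step([.5607,-.048],[.102,.101,.100,.099,.098,.097,.096,.095],fmax=18,lat=8)
bot.hold(.5);s=bot.observe();print(s["contact_force"],s["torque"],s["ee_pos"])
for n in("scene","top"):
    d=cams.get_image(n); pickle.dump(d,open(f"pics/{n}10.pkl","wb"))
T=pickle.load(open("pics/top10.pkl","rb"));S=pickle.load(open("pics/scene10.pkl","rb"))
crop(T,230,150,110,110,5,"pics/a.png");crop(S,215,160,80,80,7,"pics/b.png")
cv2.imwrite("pics/c10.png",cv2.hconcat([cv2.resize(cv2.imread(f"pics/{x}.png"),(400,400)) for x in"ab"]))
E
```

```text
0.102 [-0.9  0.1  4. ] [ 0.5613 -0.0483  0.1027] [-0.01  0.48  0.02] 0.0287 33.81
0.101 [-5.3  1.7 17.3] [ 0.5614 -0.0484  0.1025] [ 0.25  1.43 -0.05] 0.0289 34.06
0.1 [-9.4  2.2 28.1] [ 0.5615 -0.0484  0.1023] [0.66 2.44 0.01] 0.0288 34.31
stop
[-9.81314057  2.71144872 27.8361234 ] [0.58365979 2.51335025 0.03138013] [ 0.56149233 -0.0484283   0.10835979]
```

View pics/c10.png

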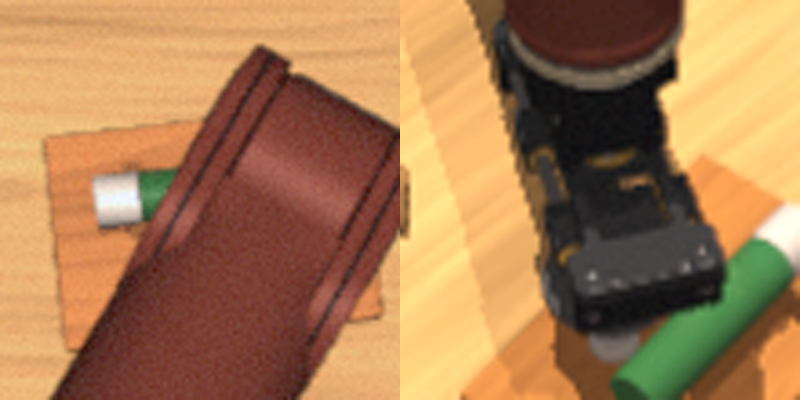

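```bash
python3 - <<'E'
from low import *
step([.5607,-.048],[.1008],fmax=40,lat=30)
bot.hold(.6);s=bot.observe();g=s["ee_pos"]
print(s["t"],s["contact_force"],s["torque"],g,s["finger_gap"])
print("tilt",np.degrees(np.arccos(-Ro.from_rotvec(s["eef_rot"]).as_matrix()[2,2])))
E
python3 - <<'E'
import pickle
import sys; sys.path.insert(0,'.')
from h import *
a=pickle.load(open("pics/top7.pkl","rb"))["color"][180:215,250:275].astype(int);b=pickle.load(open("pics/top10.pkl","rb"))["color"][180:215,250:275].astype(int)
print("tube cap-end change", abs(a-b)[:, :18].mean())
E
```

```text
0.1008 [-6.   0.7 19.4] [ 0.5614 -0.0483  0.1025] [0.31 1.66 0.  ] 0.0288 35.16
35.7583 [-5.46568858  1.32839847 18.54403966] [ 0.29100028  1.65885708 -0.02102609] [ 0.5613813  -0.04837549  0.10850374] 0.028900209337340357
tilt 0.08627762820170909
tube cap-end change 7.041798941798942
```

```bash
python3 -c "
from rig import bot
bot.hand_in();s=bot.observe();print(s['t'],s['contact_force'],s['ee_pos'])"
```

```text
the job is handed in; nothing more can be done
the job is handed in; nothing more can be done
```

I handed the job in at about 36 s: the tube lies in both V rests, released, and the cap is on the stud, still gripped and pressed down. The hand-in gave no verdict, and the state could not be read afterwards.

**Tube:** The first grasp failed. At 20 N the tube slipped out during the swing and landed on the stand's plank; I don't know whether it hit something or simply slipped. I picked it up again from above at 45 N, laid it in the rests and let go. The image after release shows it in both rests, centred to about 1 mm along its length. Its visible screw-cap end shows no shift after the cap was pressed on.

**Cap:** I took the dark one and lowered it onto the stud. The readings showed the click:
- The resistance rose to about 6 N (roughly 10 N was stated), and then the cap pulled down.
- It stopped at a `cap_grip` height of about 0.1055 m, against 0.106 m expected for home.

**At hand-in:**
- The cap was pressed down with about 18.5 N, with 5.5 N sideways.
- The grip was set to 60 N, with the fingers 28.9 mm apart on the 30 mm knob.
- The tool tilt was about 0.09°.

**Less certain:**
- **Scene camera:** it disagreed with the top camera by about 1.5 px around the stand. I relied on the top camera, and the cap went onto the stud without side force.
- **Hidden from view:** at the end the arm hid the stud and the middle of the tube in the top view.
- **Bystanders:** I made no separate check of them at the end. The two corks, the cup and the bowl looked undisturbed in the crops where they appeared.

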